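# Ready the bench dispenser: pan under the spout, dose wheel on 6

## Task

Get the bench dispenser ready for the next dose: slide the aluminium pan along the bench, without lifting it, until it stands centred under the dispenser's spout, and set the numbered dose wheel on top of the dispenser to 6. The wheel is locked until it is pressed down: press it no harder than a firm thumb would (never push any part of the dispenser hard), roll it while it is held down, and at the end let it spring back up, locked on the 6. Leave the other things on the bench where they are.

Things in the scene. Friction and masses are not known exactly. Their poses are not given: they have to be found in the camera images.
- dispenser: Bench dispenser, fixed: white box with aluminium top plate, 150 (x) x 160 (y) x 88 mm high; numbered wheel in its top, valve head and bent steel spout on its left (+y) side. Origin: centre of its underside; x to its back, y to its left, z up. The wheel's black bezel, with an index mark either side, reaches 91 mm height. The valve head ends at y 99 mm.
- spout_tip (a point): Mouth of the spout, 62 mm above the bench, at -45, 162, 62 mm in the dispenser's frame. The spout is a tube of 8 to 12 mm diameter: it rises from the valve head (x -45, y 88 mm) to 147 mm height, runs level to the left and turns straight down to this point. Below it is bare bench.
- wheel_top (a point): Nominal top of the numbered wheel, above its axle, mid-width: -30, 0, 108 mm in the dispenser's frame, fixed to it. The wheel's bracket is adjustable in height: its real top stands up to 7 mm higher or lower, to be found by touch. Right of it (y -19 to -1 mm) is the ribbed grey thumb rim, 64 mm diameter, for the finger; left (y -1 to 18 mm) the white numeral band, 61 mm.
- dose_wheel (a joint): Turn of the numbered wheel, rad: 0 with 0 at the top between the index marks, pi/5 more per numeral (6 is 3.770); stops just beyond 0 and 9. Axle level, along the dispenser's y. Grows as the top is rolled to the dispenser's +x, away from the robot: 20 mm along the thumb rim per numeral. Starts on 1, 2 or 3 (rarely hung halfway). Let up between two numbers, it turns to the nearer.
- wheel_press (a joint): How far the numbered wheel is pressed down from its raised height, m: 0 up, held on its number by a roller in one of ten notches; 0.0045 or more free to turn; 0.008 against its stop. A spring lifts it: it yields at about 2.5 N and takes 1.5 N more per mm, so about 9.5 N frees it and 14.5 N brings it to the stop; 11 to 13 N is right for rolling.
- pan: Shallow round aluminium sample pan (a nested stack, one rigid piece of 20 to 45 g), 95 mm across and 16 mm high, too wide for most grippers. Stands on the bench to the left of the dispenser. Origin: centre of its underside.
- lab_timer: Bystander: bench timer lying on its back, 62 x 66 x 17 mm, in front of the dispenser. Origin: centre of its underside.
- cup: Bystander: white porcelain cup, 42 mm across, 40 mm high, behind the spout. Origin: centre of its underside.
- driver: Bystander: small red screwdriver, 18 x 144 x 16 mm, lying on the stone slab to the right. Origin: centre of its underside.
- petri: Bystander: glass petri dish with its cover, 86 mm across, 14 mm high, on the stone slab to the right. Origin: centre of its underside.

How it is judged:
By the outcome, as a careful person would: the job done as asked, in the order asked, and still so for the second after the job is handed in, with the robot touching nothing.
It also fails if it takes over 61 s, if anything falls off the work surface, if the arm or the gripper's body presses on something with over 40 N, if the wrist force passes 120 N, or if a joint passes its speed limit or range.

## Robot

A 6-joint arm with a two-finger parallel gripper is mounted at the origin on a cart in front of the work surface, level with it; the furniture and walls round the work are solid. World frame = base frame: x ahead of the robot, y to its left, z up, the work surface at z = 0. Lengths are in m, angles in rad, forces in N, time in s.
With the tool pointing down it reaches from about 0.35 to 0.95 m from the base axis. Payload 17.4 kg.
Tool frame: the origin (TCP) lies between the finger pads; the fingertips stand 8 mm ahead of it and the grasp point (between the pads) lies 11 mm behind it; z points along the fingers, y is the line along which they close (so a half turn about z gives the same grasp; the last joint's range is limited). The gripper opens to 93 mm and grips with 3 to 60 N. Pads are 15 mm wide; open, the fingers measure 128 mm over their backs; the gripper's body (75 mm by 188 mm) begins 65 mm behind the grasp point.
Start: joints at [-1.315, 0.116, 1.442, -0, 1.584, -0.038], TCP at [0.195, -0.646, 0.227] pointing down, gripper open.
Joint ranges: [-2.83, 2.83], [-0.83, 2.19], [0.07, 2.5], [-1.14, 4.28], [0.01, 3], [-2.97, 2.97]. Speed limits (rad/s): [1.89, 1.89, 2.22, 3.14, 3.14, 3.14].

## Interface

Orientations are given as a rotation vector (axis times angle).
In Python, from workcell import monitor, optics, ticket gives the robot as it stands.
- The arm moves only by the tool move_arm, never from a script. Its argument "steps" is a list that holds one entry, the list of rows, each a list of 7 numbers: the finger opening in cm, from 0 to 9.3, then the shift along the tool's x, y, z in cm, then the turn, a rotation vector about the tool's x, y, z in rad. In form: [[[grip, x, y, z, ax, ay, az], ...]]. A call has 1 to 20 rows; each row is the pose to reach, as a shift and turn from the pose commanded when the call began, along the tool's axes at that moment; what a row does not reach only later rows make up. A row lasts 1/8 s, in which the tool goes at most 62.5 mm and 10.7 degrees, less where a joint would pass 70% of its speed; a pose out of reach is approached as far as the arm can. A call with a gripper value outside its range is refused whole. The fingers move at their own pace and stop on an object; "grip_force" is the grip in N (left out, the last holds). Time passes only in rows, so rows that repeat a pose let the fingers close. It gives the time, the measured TCP pose, the force, the opening and the grip force at its end, in the units of the state.
- monitor.sense(): the state, without advancing time (a new reading comes with each control period).
- optics.snapshot(name): name is "scene" or "top" or "wrist"; returns (picture, depth): 384x512x3 uint8, red, green, blue; 384x512 float32, m along the optical axis (not along the pixel's ray), 0 where there is no reading.
- optics.camera_params(name): a dict with "K" (3x3 intrinsics, pixels), "view" (4x4, takes a point from world to camera coordinates). Camera axes: x right, y up, looking along -z (the intrinsics and any distortion apply to the point x, -y, -z); pixel columns grow to the right and rows downward; lengths in m; the calibration is good to about 2 mm. A picture is of the moment at which its call begins: read the wrist's pose just before it. camera_params takes no time and is no camera call; for the wrist camera it gives the pose at the moment of the call.
- ticket.job_done(): hands the job in; it is judged then, once.
Trained networks look in the newest picture that a camera, given by its name, has taken for a name from the list of things; names that differ only in an ending like _2 or _b are one class to them, and where a whole thing is asked for, a point or a joint stands for the part that bears it (a point fixed in the world has none). Each returns a list of dicts, best first, with "confidence" (0 to 1); they miss things now and then, are a little off and sometimes report something else, mostly with a low value. They report only what shows in the picture. A call takes as long as a camera call.
- optics.find_in(camera, thing): "location" ([x, y, z] in m, in world coordinates, good to about 4 mm: the middle of the surface that is visible of it).
- optics.silhouettes(camera, thing): "region" (384x512 bool, what is visible of it).
- optics.spot_point(camera, thing): "location" ([x, y, z] in m, in world coordinates, good to about 4 mm: a listed point, or the origin of a listed thing).
The state is a dict: "time_s": time; "joint_positions": joint angles; "joint_velocities": joint speeds; "effort": joint torques, N m; "tcp_pos": TCP position; "ee_rot": TCP orientation; "ft_force": force on the tool from outside, world axes, zero at the start; "ft_torque": the same for the moment, N m; "width": finger opening in m; "gripper_force": force on a finger pad.
Only numpy, scipy, OpenCV 4.12 (cv2) and the standard library are available. Lean on these libraries where they do the work, as an engineer would, in place of code of your own. Each camera call takes 0.05 s, during which the arm holds its last target. There are 200 camera calls.

## Working session

There is one attempt and no reset: what is moved stays moved. The work goes in short steps, Python scripts to look and compute and a tool call to move; the robot and the scene stay as the last step left them, time stands still between calls to the robot, and variables do not carry over. Pictures are saved under pics/ and viewed, at most 10 in all, crops included, and the job is handed in when it is done.

Besides the shell and the picture viewer there is one more tool, called after "Call:" as name(argument=value, ...) on one line, values as JSON. move_arm: Moves the arm, as the interface text tells. Its arguments: {"type":"object","properties":{"steps":{"type":"array","items":{"type":"array","items":{"type":"array","items":{"type":"number"}}}},"grip_force":{"type":"number"}},"required":["steps"]}

```bash
mkdir -p pics; cat > h.py <<'E'
import numpy as np, cv2
from workcell import monitor, optics, ticket
def world(cam,depth):
    p=optics.camera_params(cam);K=np.array(p["K"]);V=np.array(p["view"])
    v,u=np.mgrid[0:384,0:512]
    X=np.stack([(u-K[0,2])/K[0,0]*depth,-(v-K[1,2])/K[1,1]*depth,-depth,np.ones_like(depth)],-1)
    return (X@np.linalg.inv(V).T)[...,:3]
def save(name,im): cv2.imwrite("pics/"+name,cv2.cvtColor(im,cv2.COLOR_RGB2BGR))
E
python3 - <<'E'
from h import *
s=monitor.sense();print({k:np.round(v,3) for k,v in s.items()})
ims=[]
for c in["scene","top"]:
    im,d=optics.snapshot(c);ims.append(im);np.savez(c+".npz",im=im,d=d,w=world(c,d))
    print(c,{k:np.round(v,3).tolist() for k,v in optics.camera_params(c).items() if k in("K","view")})
    for t in["dispenser","spout_tip","wheel_top","pan","lab_timer","cup"]:
        r=optics.spot_point(c,t);print(c,t,[(np.round(q["location"],3).tolist(),round(q["confidence"],2)) for q in r[:2]])
save("a.png",ims[0]);save("b.png",ims[1])
E
```

```text
{'time_s': np.float64(0.0), 'joint_positions': array([-1.315,  0.116,  1.442, -0.   ,  1.584, -0.038]), 'joint_velocities': array([-0.001,  0.001,  0.   ,  0.001,  0.002,  0.001]), 'effort': array([ 1.0000e-03, -7.2126e+01, -6.2261e+01,  7.8000e-02,  2.4000e-02,
       -0.0000e+00]), 'tcp_pos': array([ 0.195, -0.646,  0.226]), 'ee_rot': array([-3.107, -0.46 ,  0.   ]), 'ft_force': array([-0.143,  0.454,  0.347]), 'ft_torque': array([ 0.027, -0.008,  0.04 ]), 'gripper_force': np.float64(0.0), 'width': np.float64(0.093)}
scene {'K': [[444.61, 0.0, 253.42], [0.0, 444.61, 194.816], [0.0, 0.0, 1.0]], 'view': [[-0.914, -0.407, -0.016, 0.448], [0.2, -0.482, 0.853, -0.216], [-0.354, 0.776, 0.522, -0.943], [0.0, 0.0, 0.0, 1.0]]}
scene dispenser [([0.564, -0.02, -0.001], 0.69), ([0.458, -0.243, 0.014], 0.47)]
scene spout_tip [([0.504, 0.132, 0.064], 0.76)]
scene wheel_top [([0.532, -0.028, 0.105], 0.67), ([0.453, -0.418, 0.012], 0.65)]
scene pan [([0.453, 0.267, -0.001], 0.81)]
scene lab_timer [([0.432, -0.08, -0.002], 0.74)]
scene cup [([0.609, 0.129, -0.0], 0.63)]
top {'K': [[417.623, 0.0, 255.647], [0.0, 417.623, 193.264], [0.0, 0.0, 1.0]], 'view': [[-0.016, -1.0, 0.01, -0.083], [0.998, -0.015, 0.058, -0.55], [-0.058, 0.01, 0.998, -1.179], [0.0, 0.0, 0.0, 1.0]]}
top dispenser [([0.562, -0.025, -0.001], 0.85)]
top spout_tip [([0.503, 0.134, 0.062], 0.77), ([0.456, -0.416, 0.016], 0.23)]
top wheel_top [([0.532, -0.022, 0.113], 0.96)]
top pan [([0.452, 0.268, -0.004], 0.59)]
top lab_timer [([0.433, -0.082, 0.001], 0.97)]
top cup [([0.607, 0.134, -0.003], 0.48)]
```

View pics/a.png

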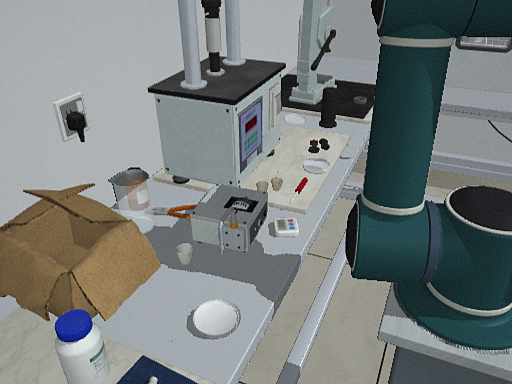

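View pics/b.png

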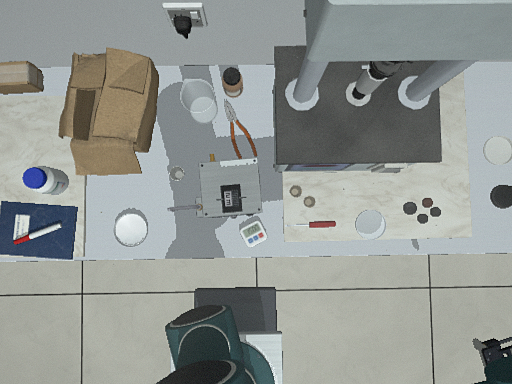

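```bash
python3 - <<'E'
from h import *
for c in["scene","top"]:
    w=np.load(c+".npz")["w"]
    x,y,z=w[...,0],w[...,1],w[...,2]
    def box(n,m): print(c,n,m.sum(),np.round(np.percentile(w[m],[1,50,99],axis=0),4).tolist())
    m=(z>.083)&(z<.0945)&(abs(x-.56)<.12)&(abs(y+.02)<.12);box("plate",m)
    r=cv2.minAreaRect((w[m][:,:2]*1000).astype(np.float32));print(r)
    m=(z>.095)&(abs(x-.53)<.05)&(abs(y+.03)<.06);box("wheel",m); print(np.sort(z[m])[-20:].round(4))
    m=(z>.008)&(z<.025)&(np.hypot(x-.453,y-.268)<.06);box("pan",m)
    print(cv2.minEnclosingCircle((w[m][:,:2]*1000).astype(np.float32)))
    m=(z>.02)&(z<.2)&(np.hypot(x-.504,y-.133)<.03);box("spout",m)
    m=(z>.065)&(z<.11)&(np.hypot(x-.504,y-.133)<.03);box("spout vert",m)
    m=(z>.005)&(z<.08)&(np.hypot(x-.608,y-.13)<.04);box("cup",m)
E
```

```text
scene plate 1960 [[0.486, -0.1025, 0.0834], [0.5657, -0.0091, 0.0879], [0.6382, 0.07, 0.0939]]
((577.9197998046875, -33.64186096191406), (178.64378356933594, 226.21038818359375), 4.2390642166137695)
scene wheel 77 [[0.5191, -0.042, 0.0952], [0.5331, -0.0245, 0.0967], [0.5465, -0.003, 0.0996]]
[0.0975 0.0975 0.0976 0.0978 0.0978 0.0978 0.0979 0.0979 0.0981 0.0982
 0.0984 0.0985 0.0985 0.0986 0.0986 0.0987 0.0989 0.0993 0.0996 0.0997]
scene pan 709 [[0.407, 0.2216, 0.008], [0.4546, 0.2649, 0.0092], [0.4982, 0.3142, 0.0161]]
((451.4609069824219, 267.029052734375), 49.25352096557617)
scene spout 171 [[0.5007, 0.1049, 0.064], [0.5047, 0.139, 0.1175], [0.5102, 0.1437, 0.1472]]
scene spout vert 70 [[0.5002, 0.1332, 0.066], [0.504, 0.1402, 0.0847], [0.509, 0.1442, 0.1079]]
scene cup 290 [[0.5887, 0.1124, 0.0057], [0.6085, 0.133, 0.0284], [0.6279, 0.1527, 0.0423]]
top plate 3158 [[0.4873, -0.1013, 0.0836], [0.5632, -0.0193, 0.0884], [0.6357, 0.0613, 0.0939]]
((561.3658447265625, -13.819931030273438), (149.9483184814453, 174.88470458984375), 4.374042987823486)
top wheel 128 [[0.5038, -0.0486, 0.0951], [0.5323, -0.027, 0.0971], [0.5529, -0.0018, 0.1034]]
[0.0997 0.0997 0.0999 0.0999 0.1002 0.1005 0.1009 0.1009 0.1011 0.1013
 0.1014 0.1014 0.1015 0.1015 0.1017 0.1019 0.102  0.1026 0.1037 0.1056]
top pan 501 [[0.4043, 0.2228, 0.0081], [0.452, 0.2715, 0.0101], [0.4978, 0.3139, 0.0174]]
((450.3805236816406, 267.2984924316406), 48.46649169921875)
top spout 47 [[0.5003, 0.1054, 0.0783], [0.5045, 0.1236, 0.1447], [0.5095, 0.1403, 0.1494]]
top spout vert 5 [[0.5003, 0.1311, 0.0772], [0.5005, 0.1349, 0.0809], [0.503, 0.141, 0.0855]]
top cup 141 [[0.5878, 0.1123, 0.005], [0.6108, 0.1371, 0.0266], [0.6275, 0.151, 0.0436]]
```

The scene view shows the dispenser (~230,215), its spout (~222,235), pan (215,318) and cup (184,254). In the top view the pan is at (130,228), the spout tip near (172,208) and the wheel at (232,197). The measured points agree with the given sizes: dispenser at about (0.562,-0.023) with yaw about 4.4°, spout at about (0.5045,0.136) and pan at (0.451,0.267).

```bash
cat >> h.py <<'E'
from scipy.spatial.transform import Rotation as R
def rot(ang,tilt=0):  # tool x at world angle ang (deg), z down; tilt about tool y
    a=np.radians(ang); x=np.array([np.cos(a),np.sin(a),0]);z=np.array([0,0,-1.])
    return R.from_matrix(np.c_[x,np.cross(z,x),z])*R.from_rotvec([0,np.radians(tilt),0])
def rows(targets,p0=None,r0=None):
    s=monitor.sense()
    p0=s["tcp_pos"] if p0 is None else p0; r0=R.from_rotvec(s["ee_rot"]) if r0 is None else r0
    for g,p,r in targets:
        print([g]+np.round(r0.inv().apply(np.array(p)-p0)*100,2).tolist()+np.round((r0.inv()*r).as_rotvec(),3).tolist())
E
python3 - <<'E'
from h import *
d=np.array([.0535,-.131]);d/=np.hypot(*d);ang=np.degrees(np.arctan2(-d[1],-d[0]));print(ang)
for t in(15,-15): print(t,rot(ang,t).as_matrix()[:,2].round(3))
n=np.array([-d[1],d[0]])
for c in["scene","top"]:
    w=np.load(c+".npz")["w"].reshape(-1,3)
    for nm,b in[("start",(.421,.341)),("end",(.4855,.183))]:
        q=w[:,:2]-np.array(b);a=q@d;e=q@n
        m=(w[:,2]>.08)&(w[:,2]<.35)&(a>-.15)&(a<.06)&(abs(e)<.12);print(c,nm,m.sum(), (w[m].min(0).round(3),w[m].max(0).round(3)) if m.any() else "")
    m=(w[:,2]>.11)&(w[:,2]<.4)&(w[:,0]>.42)&(w[:,0]<.68)&(w[:,1]>-.15)&(w[:,1]<.08);print(c,"wheel zone",m.sum(),w[m].min(0).round(3),w[m].max(0).round(3))
T=rot(ang,15 if rot(ang,15).as_matrix()[:2,2]@d>0 else -15)
print(R.from_rotvec(monitor.sense()["ee_rot"]).as_matrix().round(3))
rows([(4,(.40,-.30,.25),rot(50)),(4,(.45,.0,.26),rot(90)),(4,(.421,.341,.20),T),(4,(.421,.341,.06),T)])
E
```

```text
112.21495451925466
15 [-0.098  0.24  -0.966]
-15 [ 0.098 -0.24  -0.966]
scene start 0 
scene end 115 (array([0.5  , 0.127, 0.081]), array([0.51 , 0.146, 0.148]))
scene wheel zone 1956 [ 0.506 -0.15   0.11 ] [0.68  0.08  0.317]
top start 0 
top end 16 (array([0.5  , 0.126, 0.081]), array([0.507, 0.141, 0.145]))
top wheel zone 407 [ 0.506 -0.15   0.11 ] [0.679 0.08  0.32 ]
[[ 0.957  0.29  -0.   ]
 [ 0.29  -0.957 -0.   ]
 [-0.     0.    -1.   ]]
[4, 29.6, -27.2, -2.33, 0.0, 0.0, -0.579]
[4, 43.07, -54.47, -3.33, 0.0, 0.0, -1.277]
[4, 50.17, -87.95, 2.67, -0.218, -0.198, -1.654]
[4, 50.17, -87.95, 16.67, -0.218, -0.198, -1.654]
```

Call:
move_arm(steps=[[[4,6,-4,-2,0,0,-0.1],[4,11,-9,-2.3,0,0,-0.2],[4,17,-14,-2.3,0,0,-0.3],[4,22,-19,-2.3,0,0,-0.4],[4,26,-23,-2.3,0,0,-0.5],[4,29.6,-27.2,-2.3,0,0,-0.58],[4,32,-32.5,-2.5,0,0,-0.72],[4,34.5,-38,-2.8,0,0,-0.86],[4,37,-43,-3,0,0,-1],[4,40,-48.5,-3.2,0,0,-1.14],[4,43,-54.5,-3.3,0,0,-1.28],[4,44.5,-60,-3,-0.04,-0.04,-1.36],[4,46,-66,-2,-0.1,-0.09,-1.44],[4,47.5,-72,-1,-0.15,-0.13,-1.52],[4,49,-78,0.5,-0.2,-0.18,-1.6],[4,50,-84,1.5,-0.218,-0.198,-1.654],[4,50.17,-87.95,2.67,-0.218,-0.198,-1.654],[4,50.17,-87.95,7,-0.218,-0.198,-1.654],[4,50.17,-87.95,12,-0.218,-0.198,-1.654],[4,50.17,-87.95,14,-0.218,-0.198,-1.654]]])

```text
time_s: 3.2
tcp_pos: [0.4201, 0.3405, 0.0841]
ee_rot: [1.626, 2.422, -0.218]
ft_force: [0.9, -0.9, 1.0]
width: 0.04
gripper_force: 0.0
```

```bash
python3 - <<'E'
from h import *
s=monitor.sense();print(s["time_s"],s["tcp_pos"],s["joint_positions"],s["ft_force"],s["width"]);T=rot(112.2,-15)
print(R.from_rotvec(s["ee_rot"]).as_matrix().round(3))
im,dd=optics.snapshot("wrist");w=world("wrist",dd);save("c.png",im)
d=np.array([.378,-.926]);P=np.array([.451,.267]);
m=(w[...,2]>.012)&(w[...,2]<.03)&(np.hypot(w[...,0]-.451,w[...,1]-.267)<.06);print(m.sum(),cv2.minEnclosingCircle((w[m][:,:2]*1000).astype(np.float32)))
rows([(4,(.421,.341,.014),T)]+[(4,(*(P+d*(k-.0506)),.014),T) for k in(0,.02,.04,.06,.08,.10,.12,.1415)])
E
```

```text
3.2 [0.42007997 0.34045579 0.08414356] [ 0.76500435 -0.03179906  1.84631134 -0.24537849  1.43259634  0.42367108] [ 0.94608293 -0.8525758   1.04308461] 0.040004378865055645
[[-0.366  0.926  0.096]
 [ 0.894  0.378 -0.242]
 [-0.26  -0.003 -0.966]]
97 ((450.8623962402344, 267.3133850097656), 47.58694076538086)
[4, 1.84, 0.15, 6.65, -0.003, 0.001, 0.001]
[4, -0.99, 0.13, 7.41, -0.003, 0.001, 0.001]
[4, -2.92, 0.13, 7.93, -0.003, 0.001, 0.001]
[4, -4.85, 0.13, 8.46, -0.003, 0.001, 0.001]
[4, -6.78, 0.13, 8.98, -0.003, 0.001, 0.001]
[4, -8.71, 0.13, 9.5, -0.003, 0.001, 0.001]
[4, -10.64, 0.13, 10.02, -0.003, 0.001, 0.001]
[4, -12.57, 0.13, 10.54, -0.003, 0.001, 0.001]
[4, -14.65, 0.13, 11.1, -0.003, 0.001, 0.001]
```

View pics/c.png

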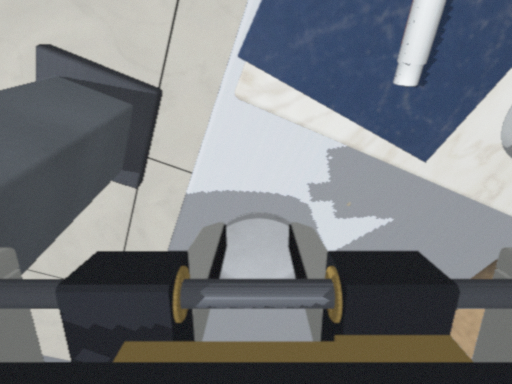

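The wrist view shows the two fingertips (~180,290 and ~335,290) clear of the notebook. The pan is hidden under the gripper, but its circle still measures 95 mm across at the expected place. I'll push in a straight line and stop short to re-measure.

Call:
move_arm(steps=[[[4,1.84,0.14,4,0,0,0],[4,1.84,0.14,6.65,0,0,0],[4,1,0.14,6.88,0,0,0],[4,0,0.14,7.14,0,0,0],[4,-0.9,0.14,7.38,0,0,0],[4,-1.9,0.13,7.65,0,0,0],[4,-2.9,0.13,7.92,0,0,0],[4,-3.9,0.13,8.2,0,0,0],[4,-4.9,0.13,8.47,0,0,0],[4,-5.9,0.13,8.74,0,0,0],[4,-6.9,0.13,9.01,0,0,0],[4,-7.9,0.13,9.28,0,0,0],[4,-8.9,0.13,9.55,0,0,0],[4,-9.9,0.13,9.82,0,0,0],[4,-10.8,0.13,10.06,0,0,0],[4,-11.6,0.13,10.28,0,0,0],[4,-12.1,0.13,10.41,0,0,0],[4,-12.1,0.13,10.41,0,0,0]]])

```text
time_s: 5.5
tcp_pos: [0.4766, 0.2081, 0.0174]
ee_rot: [1.627, 2.42, -0.214]
ft_force: [0.5, -0.3, -1.1]
width: 0.0401
gripper_force: 0.0
```

```bash
cat >> h.py <<'E'
from scipy.optimize import least_squares
def pan(g):
    for c in["scene","top","wrist"]:
        im,dd=optics.snapshot(c);w=world(c,dd)
        r=optics.silhouettes(c,"pan")
        s=optics.spot_point(c,"pan")
        print(c,[(np.round(q["location"],4).tolist(),round(q["confidence"],2)) for q in s[:1]])
        if not r: continue
        m=r[0]["region"]&(w[...,2]>.003)&(w[...,2]<.022)&(np.hypot(w[...,0]-g[0],w[...,1]-g[1])<.08)
        if m.sum()<20: continue
        q=w[m][:,:2];print(m.sum(),cv2.minEnclosingCircle((q*1000).astype(np.float32)),np.percentile(q,[1,99],axis=0).round(4).tolist())
E
python3 - <<'E'
from h import *
s=monitor.sense();print(s["time_s"],s["tcp_pos"],s["ft_force"]);pan(s["tcp_pos"][:2]+np.array([.378,-.926])*.05)
E
```

```text
5.5 [0.4766102  0.20810238 0.01738499] [ 0.49137864 -0.34048831 -1.1024282 ]
scene [([0.4989, 0.1591, -0.0012], 0.72)]
258 ((484.6729736328125, 172.0402374267578), 48.66319274902344) [[0.4582, 0.1328], [0.529, 0.208]]
top [([0.4952, 0.1588, -0.0013], 0.83)]
814 ((495.75714111328125, 159.6326446533203), 47.95573425292969) [[0.4506, 0.1149], [0.5393, 0.2048]]
wrist [([0.4963, 0.1597, -0.0001], 0.68)]
4812 ((497.3753662109375, 162.17510986328125), 50.31081008911133) [[0.4647, 0.1135], [0.5405, 0.2062]]
```

Call:
move_arm(steps=[[[4,-0.8,-0.04,0.21,0,0,0],[4,-1.5,-0.08,0.4,0,0,0],[4,-2,-0.1,0.53,0,0,0],[4,-2.3,-0.12,0.62,0,0,0],[4,-2.47,-0.12,0.66,0,0,0],[4,-2.47,-0.12,0.66,0,0,0]]])

```text
time_s: 6.7
tcp_pos: [0.4851, 0.1842, 0.0174]
ee_rot: [1.627, 2.421, -0.214]
ft_force: [0.5, -0.3, 0.1]
width: 0.0403
gripper_force: 0.0
```

```bash
python3 - <<'E'
from h import *
s=monitor.sense();print(s["time_s"],s["tcp_pos"],s["ft_force"]);pan(s["tcp_pos"][:2]+np.array([.378,-.926])*.05)
for c in["scene","top","wrist"]:
    r=optics.spot_point(c,"spout_tip");print(c,[(np.round(q["location"],4).tolist(),round(q["confidence"],2)) for q in r[:1]])
w=np.load("scene.npz")["w"].reshape(-1,3);m=(w[:,2]>.066)&(w[:,2]<.125)&(np.hypot(w[:,0]-.504,w[:,1]-.137)<.015)
V=np.array(optics.camera_params("scene")["view"]);print("cam",-V[:3,:3].T@V[:3,3])
for rr in(.004,.005,.006):
    f=least_squares(lambda p:np.hypot(w[m,0]-p[0],w[m,1]-p[1])-rr,[.504,.13],loss="soft_l1",f_scale=.001);print(rr,f.x,f.cost)
E
```

```text
6.7 [0.48510638 0.18417598 0.01743254] [ 0.54926022 -0.31131426  0.08897565]
scene [([0.5072, 0.1346, 0.0], 0.81)]
280 ((499.86468505859375, 140.45469665527344), 45.052799224853516) [[0.4608, 0.1094], [0.5404, 0.1836]]
top [([0.5074, 0.1381, -0.0019], 0.64)]
758 ((504.63934326171875, 136.3909149169922), 48.068687438964844) [[0.4588, 0.0917], [0.5486, 0.1816]]
wrist [([0.5055, 0.1346, -0.0001], 0.76)]
4765 ((504.2034606933594, 137.4258575439453), 49.828521728515625) [[0.473, 0.0899], [0.5489, 0.1824]]
scene []
top [([0.5309, -0.0236, 0.1101], 0.66)]
wrist []
cam [0.11825141 0.81023058 0.68335098]
0.004 [0.50573543 0.13785557] 4.511297749840209e-05
0.005 [0.50650326 0.13683395] 4.6999583311062255e-05
0.006 [0.50732142 0.13595215] 5.047282265745044e-05
```

```bash
python3 - <<'E'
from h import *
d=np.array([.378,-.926]);s=monitor.sense();p=s["tcp_pos"];r=R.from_rotvec(s["ee_rot"])
b=p[:2]-d*.04;W=rot(94.4)
C=np.array(optics.camera_params("wrist")["view"]);print("cam in tool",r.inv().apply(-C[:3,:3].T@C[:3,3]-p).round(3), (r.inv().apply(-C[2,:3])).round(3))
rows([(4,(*b,.0174),r),(4,(*b,.10),r),(0,(.46,.19,.26),rot(112)),(0,(.49,.05,.26),rot(100)),(0,(.5329,-.0356,.23),W)])
E
```

```text
cam in tool [ 0.076  0.001 -0.159] [-0.273 -0.001  0.962]
[4, 3.86, 0.0, -1.03, 0.0, 0.0, 0.0]
[4, 1.73, 0.0, -9.01, 0.0, 0.0, 0.0]
[0, -4.85, -2.1, -23.82, 0.001, 0.262, 0.004]
[0, -18.46, -4.61, -20.17, 0.028, 0.261, 0.212]
[0, -26.91, -3.88, -14.8, 0.041, 0.26, 0.309]
```

Call:
move_arm(steps=[[[4,1.5,0,-0.4,0,0,0],[4,3.86,0,-1.03,0,0,0],[4,2.8,0,-5,0,0,0],[4,1.73,0,-9,0,0,0],[0,-0.5,-0.7,-14,0,0.08,0],[0,-2.7,-1.4,-19,0,0.17,0],[0,-4.85,-2.1,-23.8,0,0.262,0],[0,-10,-3,-22.5,0.01,0.262,0.08],[0,-15,-4,-21.2,0.02,0.261,0.16],[0,-18.5,-4.6,-20.2,0.028,0.261,0.212],[0,-23,-4.2,-17.5,0.035,0.26,0.26],[0,-26.9,-3.9,-14.8,0.041,0.26,0.309],[0,-29.7,-3.9,-14,0.041,0.26,0.309],[0,-29.7,-3.9,-14,0.041,0.26,0.309]]])

```text
time_s: 9.05
tcp_pos: [0.544, -0.0632, 0.2289]
ee_rot: [-2.136, -2.302, 0.001]
ft_force: [-0.5, -0.7, -0.2]
width: 0.0009
gripper_force: 0.0
```

```bash
python3 - <<'E'
from h import *
s=monitor.sense();print(s["time_s"],s["tcp_pos"],s["joint_positions"],s["ft_force"]);p=optics.camera_params("wrist")
im,dd=optics.snapshot("wrist");w=world("wrist",dd);np.savez("w.npz",im=im,d=dd,w=w)
V=np.array(p["view"]);K=np.array(p["K"])
q=V@np.array([.532,-.0256,.108,1]);u=K[0,0]*q[0]/-q[2]+K[0,2];v=-K[1,1]*q[1]/-q[2]+K[1,2];print(u,v)
u,v=int(u),int(v)
c=im[max(v-110,0):v+110,max(u-130,0):u+130];save("d.png",cv2.resize(c,None,fx=2.5,fy=2.5,interpolation=cv2.INTER_CUBIC))
m=(w[...,2]>.094)&(w[...,2]<.125)&(abs(w[...,0]-.53)<.04)&(abs(w[...,1]+.03)<.035)
print(m.sum(),np.percentile(w[m],[1,50,99],axis=0).round(4))
for y in(-.042,-.036,-.03,-.02,-.015): 
    k=m&(abs(w[...,1]-y)<.002); 
    if k.sum()>5:
        f=least_squares(lambda a:np.hypot(w[k][:,0]-a[0],w[k][:,2]-a[1])-(.032 if y<-.026 else .0305),[.533,.075],loss="soft_l1",f_scale=.001);print(y,k.sum(),f.x.round(4),"top",f.x[1]+(.032 if y<-.026 else .0305))
E
```

```text
9.05 [ 0.54398258 -0.06316801  0.22893406] [-1.62379285e-01 -1.62635400e-01  1.71176663e+00  3.62846341e-04
  1.59397186e+00 -2.37370413e-01] [-0.50972495 -0.66000778 -0.20370013]
247.87627641732053 152.9805508737896
1100 [[ 0.5161 -0.0411  0.0941]
 [ 0.5329 -0.0239  0.0973]
 [ 0.5519 -0.0046  0.1005]]
-0.042 35 [0.5339 0.0669] top 0.09894682698706313
-0.036 127 [0.5344 0.0674] top 0.09944119713980508
-0.03 135 [0.5335 0.0675] top 0.09952760059059916
-0.02 108 [0.5322 0.0673] top 0.09783414220867112
-0.015 114 [0.5325 0.0676] top 0.09806305121750322
```

View pics/d.png

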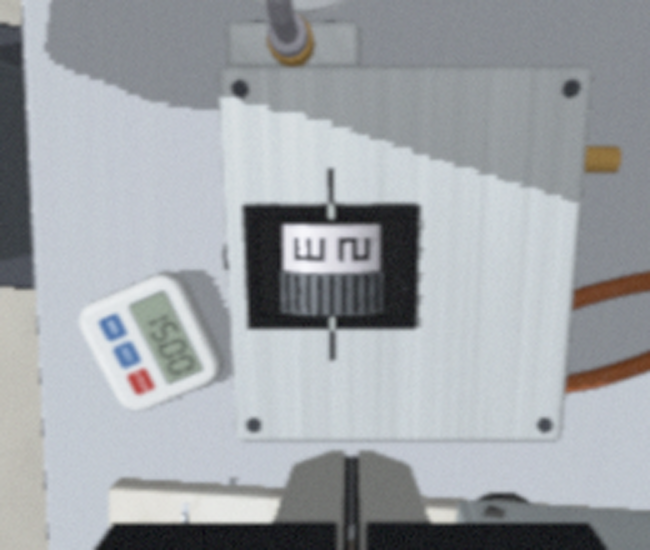

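The crop shows the wheel hung halfway: 3 at (310,250) and 2 at (355,250), either side of the index mark (331). It therefore stands at about 2.5, and 6 needs about 70 mm of roll to +x. The spout base is at (290,40). The fingertips at (350,470) are only about 10 mm across along the roll. The wheel top fits to about 0.099–0.101 m, within the stated range. Next I'll find it by touch.

Call:
move_arm(steps=[[[0,2.83,-0.86,5,0,0,0],[0,2.83,-0.86,10,0,0,0],[0,2.83,-0.86,11.8,0,0,0],[0,2.83,-0.86,11.8,0,0,0],[0,2.83,-0.86,11.8,0,0,0]]])

```text
time_s: 9.72
tcp_pos: [0.5338, -0.035, 0.1137]
ee_rot: [2.133, 2.304, 0.003]
ft_force: [0.6, -0.4, 0.3]
width: 0.0005
gripper_force: 0.0
```

Call:
move_arm(steps=[[[0,0,0,0.1,0,0,0],[0,0,0,0.1,0,0,0]]])

```text
time_s: 9.98
tcp_pos: [0.5332, -0.0351, 0.1113]
ee_rot: [2.135, 2.304, 0.001]
ft_force: [-0.3, -0.0, -0.4]
width: 0.0005
gripper_force: 0.0
```

Call:
move_arm(steps=[[[0,0,0,0.1,0,0,0],[0,0,0,0.1,0,0,0]]])

```text
time_s: 10.22
tcp_pos: [0.5329, -0.035, 0.1095]
ee_rot: [-2.135, -2.305, -0.0]
ft_force: [0.7, -0.3, -0.5]
width: 0.0004
gripper_force: 0.0
```

Call:
move_arm(steps=[[[0,0,0,0.1,0,0,0],[0,0,0,0.1,0,0,0]]])

```text
time_s: 10.48
tcp_pos: [0.5328, -0.035, 0.1084]
ee_rot: [-2.134, -2.305, -0.0]
ft_force: [-0.3, 0.7, 0.7]
width: 0.0008
gripper_force: 0.0
```

Call:
move_arm(steps=[[[0,0,0,0.1,0,0,0],[0,0,0,0.1,0,0,0],[0,0,0,0.1,0,0,0]]])

```text
time_s: 10.85
tcp_pos: [0.5329, -0.035, 0.1075]
ee_rot: [-2.134, -2.305, -0.0]
ft_force: [0.1, -0.4, 0.1]
width: 0.0004
gripper_force: 0.0
```

Call:
move_arm(steps=[[[0,0,0,0.1,0,0,0],[0,0,0,0.1,0,0,0],[0,0,0,0.1,0,0,0]]])

```text
time_s: 11.22
tcp_pos: [0.5329, -0.035, 0.1066]
ee_rot: [-2.135, -2.305, -0.0]
ft_force: [0.8, 0.0, 1.0]
width: 0.0004
gripper_force: 0.5
```

Call:
move_arm(steps=[[[0,0,0,0.1,0,0,0],[0,0,0,0.1,0,0,0],[0,0,0,0.1,0,0,0]]])

```text
time_s: 11.6
tcp_pos: [0.5333, -0.035, 0.1063]
ee_rot: [2.134, 2.304, 0.002]
ft_force: [0.9, -0.4, 6.8]
width: 0.0003
gripper_force: 3.5
```

Call:
move_arm(steps=[[[0,0,0,0.1,0,0,0],[0,0,0,0.1,0,0,0],[0,0,0,0.1,0,0,0]]])

```text
time_s: 11.98
tcp_pos: [0.5335, -0.0351, 0.1057]
ee_rot: [2.134, 2.304, 0.002]
ft_force: [0.2, 0.7, 9.3]
width: 0.0006
gripper_force: 4.9
```

Call:
move_arm(steps=[[[0,0,0,0.05,0,0,0],[0,0,0,0.1,0,0,0],[0,0,0,0.1,0,0,0]]])

```text
time_s: 12.35
tcp_pos: [0.5336, -0.0351, 0.1048]
ee_rot: [2.134, 2.304, 0.002]
ft_force: [-0.1, -0.6, 11.0]
width: 0.0007
gripper_force: 5.5
```

Call:
move_arm(steps=[[[0,0,0.2,0.02,0,0,0],[0,0,0.4,0.03,0,0,0],[0,0,0.6,0.04,0,0,0],[0,0,0.8,0.06,0,0,0],[0,0,1,0.08,0,0,0],[0,0,1.2,0.1,0,0,0],[0,0,1.2,0.1,0,0,0]]])

```text
time_s: 13.22
tcp_pos: [0.546, -0.0341, 0.104]
ee_rot: [2.133, 2.303, 0.003]
ft_force: [2.7, 0.6, 10.0]
width: -0.0
gripper_force: 5.4
```

```bash
cat >> h.py <<'E'
def look(name):
    p=optics.camera_params("wrist");im,dd=optics.snapshot("wrist");V=np.array(p["view"]);K=np.array(p["K"])
    q=V@np.array([.532,-.0256,.10,1]);u=int(K[0,0]*q[0]/-q[2]+K[0,2]);v=int(K[1,1]*-q[1]/-q[2]+K[1,2]);print(u,v)
    save(name,cv2.resize(im[max(v-80,0):v+80,max(u-100,0):u+100],None,fx=3,fy=3,interpolation=cv2.INTER_CUBIC))
E
python3 - <<'E'
from h import *
s=monitor.sense();print(s["tcp_pos"]);look("e.png")
E
```

```text
[ 0.54602677 -0.03414718  0.10397504]
235 224
```

View pics/e.png

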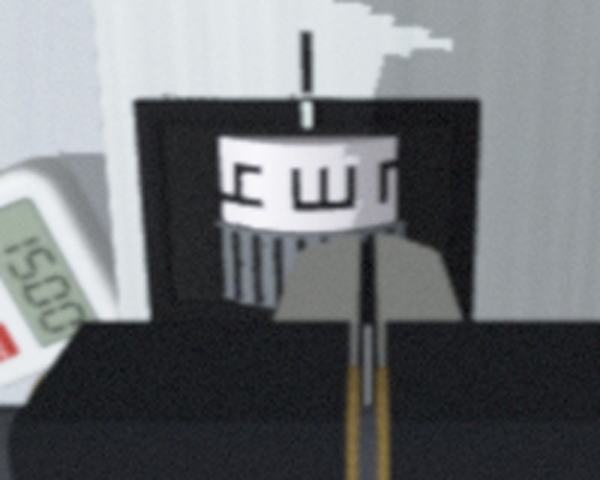

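The wrist crop shows 3 at (325,187), just past the index mark (305), and 4 at (240,187). The wheel is at about 3.2 and rolls without slipping. I'll let up, go back and take the next stroke.

Call:
move_arm(steps=[[[0,0,0,-1,0,0,0],[0,0,0,-1.6,0,0,0],[0,0,-1,-1.6,0,0,0],[0,0,-2.4,-1.6,0,0,0],[0,0,-2.4,-1.6,0,0,0],[0,0,-2.4,-0.8,0,0,0],[0,0,-2.4,-0.4,0,0,0],[0,0,-2.4,-0.2,0,0,0],[0,0,-2.4,0,0,0,0],[0,0,-2.4,0.03,0,0,0],[0,0,-2.4,0.03,0,0,0],[0,0,-2.4,0.03,0,0,0]]])

```text
time_s: 14.78
tcp_pos: [0.5215, -0.036, 0.103]
ee_rot: [2.134, 2.305, 0.001]
ft_force: [-2.7, 0.3, 12.7]
width: 0.0004
gripper_force: 6.2
```

Call:
move_arm(steps=[[[0,0,0.2,-0.05,0,0,0],[0,0,0.4,-0.08,0,0,0],[0,0,0.6,-0.1,0,0,0],[0,0,0.8,-0.11,0,0,0],[0,0,1,-0.11,0,0,0],[0,0,1.2,-0.11,0,0,0],[0,0,1.4,-0.11,0,0,0],[0,0,1.6,-0.11,0,0,0],[0,0,1.8,-0.1,0,0,0],[0,0,2,-0.07,0,0,0],[0,0,2.2,-0.04,0,0,0],[0,0,2.4,-0.01,0,0,0],[0,0,2.4,-0.01,0,0,0]]])

```text
time_s: 16.4
tcp_pos: [0.5462, -0.0342, 0.1034]
ee_rot: [2.133, 2.304, 0.003]
ft_force: [3.1, -0.0, 10.2]
width: 0.0004
gripper_force: 5.8
```

```bash
python3 - <<'E'
from h import *
s=monitor.sense();print(s["tcp_pos"]);look("f.png")
E
```

```text
[ 0.54624537 -0.0341501   0.10338453]
234 224
```

View pics/f.png

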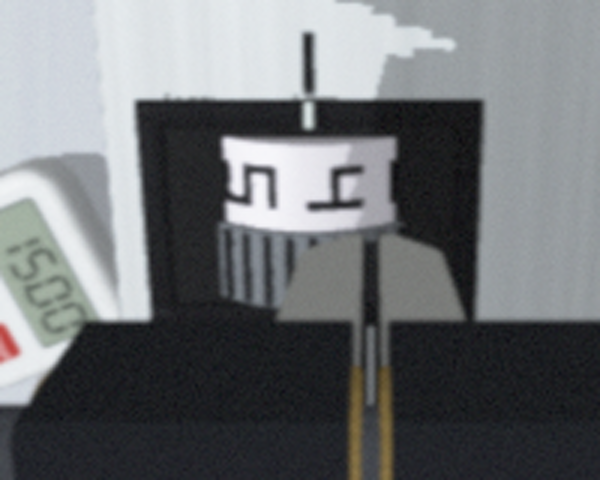

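4 is at (337,187) and 5 at (255,187), with the mark at 308. That puts the wheel at about 4.35, so it will settle on 4. The strokes carry slightly further than expected, so I'll shorten them.

Call:
move_arm(steps=[[[0,0,-0.2,-0.02,0,0,0],[0,0,-0.4,-0.04,0,0,0],[0,0,-0.4,-1,0,0,0],[0,0,-0.4,-1.6,0,0,0],[0,0,-1.2,-1.6,0,0,0],[0,0,-2.3,-1.6,0,0,0],[0,0,-2.3,-1.6,0,0,0],[0,0,-2.3,-0.8,0,0,0],[0,0,-2.3,-0.4,0,0,0],[0,0,-2.3,-0.2,0,0,0],[0,0,-2.3,-0.02,0,0,0],[0,0,-2.3,-0.01,0,0,0],[0,0,-2.3,-0.01,0,0,0]]])

```text
time_s: 18.08
tcp_pos: [0.5225, -0.0359, 0.1033]
ee_rot: [2.134, 2.304, 0.001]
ft_force: [-2.7, -0.5, 12.4]
width: 0.0006
gripper_force: 6.2
```

```bash
python3 - <<'E'
from h import *
s=monitor.sense();print(s["tcp_pos"],s["ft_force"])
E
```

```text
[ 0.522505   -0.03594898  0.10325794] [-2.65304807 -0.51807466 12.44968432]
```

Roll 2.1 cm, lift, return and press for the next stroke.

Call:
move_arm(steps=[[[0,0,0.2,-0.05,0,0,0],[0,0,0.4,-0.08,0,0,0],[0,0,0.6,-0.1,0,0,0],[0,0,0.8,-0.1,0,0,0],[0,0,1,-0.1,0,0,0],[0,0,1.2,-0.1,0,0,0],[0,0,1.4,-0.1,0,0,0],[0,0,1.6,-0.1,0,0,0],[0,0,1.8,-0.09,0,0,0],[0,0,2,-0.06,0,0,0],[0,0,2.1,-0.04,0,0,0],[0,0,2.1,-0.04,0,0,0]]])

```text
time_s: 19.58
tcp_pos: [0.5441, -0.0343, 0.1039]
ee_rot: [2.133, 2.304, 0.003]
ft_force: [2.7, -1.1, 11.6]
width: 0.0
gripper_force: 5.7
```

```bash
python3 - <<'E'
from h import *
s=monitor.sense();print(s["tcp_pos"]);look("g.png")
E
```

```text
[ 0.54408244 -0.03431235  0.10389641]
238 224
```

View pics/g.png

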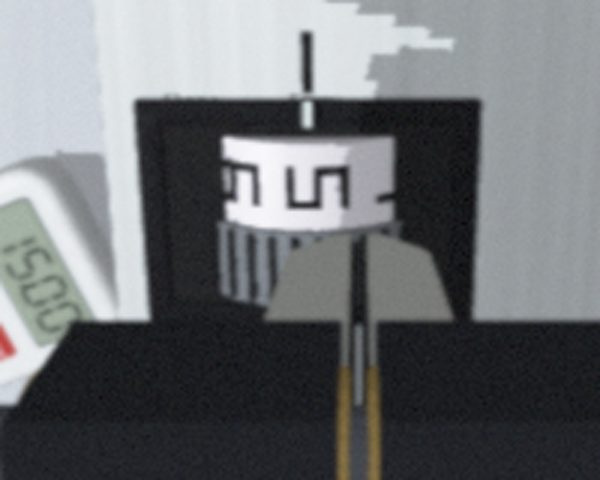

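5 is at (318,187) and the mark at 307, so the wheel is at about 5.13. One more identical stroke should reach 6.

Call:
move_arm(steps=[[[0,0,0,-1,0,0,0],[0,0,0,-1.6,0,0,0],[0,0,-1,-1.6,0,0,0],[0,0,-2.1,-1.6,0,0,0],[0,0,-2.1,-1.6,0,0,0],[0,0,-2.1,-0.8,0,0,0],[0,0,-2.1,-0.4,0,0,0],[0,0,-2.1,-0.15,0,0,0],[0,0,-2.1,0.03,0,0,0],[0,0,-2.1,0.04,0,0,0],[0,0,-2.1,0.04,0,0,0]]])

```text
time_s: 21.0
tcp_pos: [0.5225, -0.036, 0.1032]
ee_rot: [2.134, 2.304, 0.001]
ft_force: [-2.5, -0.8, 12.4]
width: 0.0002
gripper_force: 6.2
```

Call:
move_arm(steps=[[[0,0,0.2,-0.05,0,0,0],[0,0,0.4,-0.08,0,0,0],[0,0,0.6,-0.1,0,0,0],[0,0,0.8,-0.1,0,0,0],[0,0,1,-0.1,0,0,0],[0,0,1.2,-0.1,0,0,0],[0,0,1.4,-0.1,0,0,0],[0,0,1.6,-0.1,0,0,0],[0,0,1.8,-0.09,0,0,0],[0,0,2,-0.06,0,0,0],[0,0,2,-0.06,0,0,0],[0,0,2,-1,0,0,0],[0,0,2,-3,0,0,0],[0,-2,2,-8,0,0,0],[0,-3,2,-12,0,0,0],[0,-3,2,-12,0,0,0],[0,-3,2,-12,0,0,0]]])

```text
time_s: 23.12
tcp_pos: [0.544, -0.0641, 0.222]
ee_rot: [-2.134, -2.304, 0.0]
ft_force: [-0.4, -0.4, -0.6]
width: 0.0004
gripper_force: 0.0
```

```bash
python3 - <<'E'
from h import *
s=monitor.sense();print(s["time_s"],s["tcp_pos"],s["ft_force"]);look("i.png")
pan([.5045,.136])
for t in("lab_timer","cup"): print(t,[np.round(q["location"],3).tolist() for q in optics.spot_point("top",t)[:1]])
E
```

```text
23.125 [ 0.54398318 -0.0641288   0.22203516] [-0.40693812 -0.40211084 -0.59978132]
247 151
scene [([0.5044, 0.1365, -0.0011], 0.57)]
1019 ((505.7693786621094, 135.8355255126953), 49.042152404785156) [[0.461, 0.0901], [0.551, 0.1823]]
top [([0.5061, 0.135, -0.0036], 0.71)]
753 ((504.1454772949219, 136.27853393554688), 47.56372833251953) [[0.4589, 0.0955], [0.5477, 0.1818]]
wrist [([0.5071, 0.1334, -0.0028], 0.56)]
lab_timer [[0.436, -0.083, 0.002]]
cup [[0.607, 0.135, 0.0]]
```

View pics/i.png

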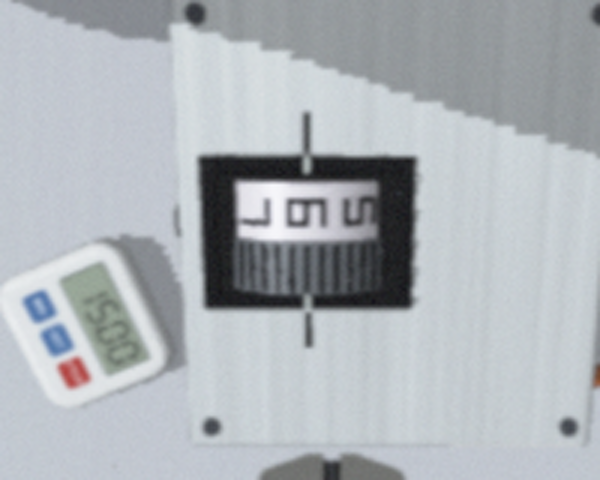

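The 6 is at (307,212), centred on the index mark (307), with the wheel up. The pan is at about (0.505,0.136), under the spout, and the bystanders have not moved. I'm handing in.

```bash
python3 -c "
from workcell import ticket
print(ticket.job_done())"
```

```text
the job is handed in; nothing more can be done
None
```

The job is handed in: the pan stands under the spout, centred to within about 2 mm by camera, the dose wheel is up on 6 after presses of no more than about 13 N, and the timer and cup are where they were (the screwdriver and petri dish were never approached).

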